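# Clear the rinse trough's cover and fish the long scraper out through its opening

## Task

A long scraper has fallen into the covered rinse trough, and things left on the cover are in the way: first put the bar of soap flat in the soap dish and the scrubbing brush in the inner one of the two nested basins. Then reach through the opening in the cover, take the scraper, slant it (it is longer than the opening) and draw it out end first, and finish while still holding it still in the gripper, the whole scraper at least 5 cm above the cover and touching nothing else. Leave the pump bottle, the mug and the jar where they stand.

Things in the scene. Friction and masses are not known exactly. Their poses are not given: they have to be found in the camera images.
- trough: Fixed grey plastic trough with fixed metal cover, outside 370 (x) x 230 (y) x 66 (z) mm; origin at the centre of its underside, x along its length, away from the robot. Inside 360 x 220 mm, inner floor at z = 5 mm, cover from z = 62 to 66 mm. The cover's only opening, 170 (x) x 130 (y) mm, is centred on the origin. Soap and brush start on the cover, one beyond each end of the opening.
- scraper: Loose scraper, 240 mm long, about 0.2 kg, lying on the inner floor under the opening, roughly along the trough, blade away from the robot. Origin mid-length on its underside, x to the blade. Wooden grip 20 mm wide (y), 24 mm high, from x = -120 to 50 mm; steel shank 16 mm wide; steel blade 60 mm wide, 3 mm thick (z 4.5 to 7.5 mm) from x = 65 to 120 mm. Centre of mass near x = 23 mm.
- blade_end (a point): Middle of the scraper's blade edge (x = 120 mm, z = 6 mm in the scraper's frame).
- grip_end (a point): Middle of the end of the scraper's wooden grip (x = -120 mm, z = 12 mm in the scraper's frame).
- soap: Loose pale bar of soap with rounded edges, 80 (x) x 50 (y) x 28 (z) mm, origin at the centre of its underside. Starts on the trough's cover.
- brush: Loose scrubbing brush, 105 (x) x 45 (y) x 38 (z) mm, origin at the centre of its underside: stiff bristle block 37 mm wide and 18 mm high below, wooden back 45 mm wide from z = 18 to 38 mm. Starts on the trough's cover, bristles down.
- dish: Fixed white ceramic soap dish, an open tray 130 (x) x 105 (y) x 18 (z) mm outside, walls and floor 6 mm; origin at the centre of its underside. To the left or the right of the trough.
- basins: Fixed pair of nested round plastic basins, on the other side of the trough from the soap dish; origin at the centre of the underside. Outer basin: rim radius 120 mm at z = 75 mm. Inner basin: rim radius 100 mm at z = 68 mm, its flat floor has radius 70 mm and lies at z = 11 mm.
- pump: Bystander: plastic pump bottle, 66 mm across, 186 mm tall, origin at the centre of its underside, near the far edge of the slab.
- mug: Bystander: ceramic mug, 80 mm across, 85 mm tall, origin at the centre of its underside.
- jar: Bystander: glass jar, 56 mm across, 80 mm tall, origin at the centre of its underside.
There are look-alikes about, which are no part of the job. Leave any green or orange look-alike of the brush alone.

How it is judged:
By the outcome, as a careful person would: the job done as asked, in the order asked, and still so for the second after the job is handed in, while the arm keeps its last pose, push and grip.
It also fails if it takes over 72 s, if anything falls off the work surface, if the arm or the gripper's body presses on something with over 40 N, if the wrist force passes 120 N, or if a joint passes its speed limit or range.

## Robot

A 6-joint arm with a two-finger parallel gripper is mounted at the origin on the work surface. World frame = base frame: x ahead of the robot, y to its left, z up, the work surface at z = 0. Lengths are in m, angles in rad, forces in N, time in s.
With the tool pointing down it reaches from about 0.35 to 0.925 m from the base axis. Payload 6.4 kg.
Tool frame: the origin (TCP) lies between the finger pads; the fingertips stand 8 mm ahead of it and the grasp point (between the pads) lies 11 mm behind it; z points along the fingers, y is the line along which they close (so a half turn about z gives the same grasp; the last joint's range is limited). The gripper opens to 94 mm and grips with 3 to 60 N. Pads are 16 mm wide; open, the fingers measure 119 mm over their backs; the gripper's body (75 mm by 177 mm) begins 78 mm behind the grasp point.
Start: joints at [1.076, 0.245, 1.558, -0, 1.339, -0.174], TCP at [0.205, 0.617, 0.18] pointing down, gripper open.
Joint ranges: [-3.13, 3.13], [-1.02, 2.26], [0.13, 2.54], [-0.95, 4.09], [0.21, 2.88], [-2.74, 2.74]. Speed limits (rad/s): [2.57, 2.57, 3.14, 3.14, 3.14, 3.14].

## Interface

Orientations are given as [roll, pitch, yaw] about the fixed x, y, z axes, in that order (R = Rz(yaw) Ry(pitch) Rx(roll)).
In Python, from workcell import observe, imaging, job gives the robot as it stands.
- The arm moves only by the tool step_arm, never from a script. Its argument "moves" is a list of rows, each a list of 5 numbers: the opening, from -1 (shut) to 1 (fully open), then the shift along the world's x, y, z in m, then the turn about the world's z in rad. In form: [[jaw, tx, ty, tz, turn], ...]. A call has 1 to 8 rows; each row is the pose to reach, as a shift and turn from the pose commanded when the call began; what a row does not reach only later rows make up. A row lasts 1/8 s, in which the tool goes at most 62.5 mm and 10.7 degrees, less where a joint would pass 70% of its speed; a pose out of reach is approached as far as the arm can. A call with a gripper value outside its range is refused whole. The fingers move at their own pace and stop on an object; "squeeze" is the grip in N (left out, the last holds). Time passes only in rows, so rows that repeat a pose let the fingers close. It gives the time, the measured TCP pose, the force, the opening and the grip force at its end, in the units of the state.
- observe(): the state, without advancing time (a new reading comes with each control period).
- imaging.capture(name): name is "scene" or "side" or "wrist"; returns the picture (420x560x3 uint8, red, green, blue); there is no depth.
- imaging.calibration(name): a dict with "camera_matrix" (3x3 intrinsics, pixels), "rvec" (rotation vector, rad) and "tvec" (3), from world to camera coordinates, as OpenCV has them. Camera axes: x right, y down, z forward; pixel columns grow to the right and rows downward; lengths in m; the calibration is good to about 2 mm. A picture is of the moment at which its call begins: read the wrist's pose just before it. calibration takes no time and is no camera call; for the wrist camera it gives the pose at the moment of the call.
- job.finish_job(): hands the job in; it is judged then, once.
The state is a dict: "clock": time; "q": joint angles; "qvel": joint speeds; "joint_efforts": joint torques, N m; "tool_pos": TCP position; "orientation": TCP orientation; "contact_force": force on the tool from outside, world axes, zero at the start; "torque": the same for the moment, N m; "width": finger opening in m; "grasp_force": force on a finger pad.
Only numpy, scipy, OpenCV 4.12 (cv2) and the standard library are available. Lean on these libraries where they do the work, as an engineer would, in place of code of your own. Each camera call takes 0.05 s, during which the arm holds its last target. There are 200 camera calls.

## Working session

There is one attempt and no reset: what is moved stays moved. The work goes in short steps, Python scripts to look and compute and a tool call to move; the robot and the scene stay as the last step left them, time stands still between calls to the robot, and variables do not carry over. Pictures are saved under pics/ and viewed, at most 10 in all, crops included, and the job is handed in when it is done.

Besides the shell and the picture viewer there is one more tool, called after "Emit:" by a JSON object that holds its "method" and its "body". step_arm: Moves the arm, as the interface text tells. Its arguments: {"type":"object","properties":{"moves":{"type":"array","items":{"type":"array","items":{"type":"number"}}},"squeeze":{"type":"number"}},"required":["moves"]}

```bash
mkdir -p pics; cat > h.py <<'E'
import numpy as np, cv2
from workcell import observe, imaging, job
def cap(n,f):
    c=imaging.calibration(n); im=imaging.capture(n)
    cv2.imwrite('pics/'+f+'.png',im[:,:,::-1]); np.savez('pics/'+f+'.npz',im=im,**{k:np.array(c[k],float) for k in('camera_matrix','rvec','tvec')})
    return im
def ld(f): return np.load('pics/'+f+'.npz')
def ray(c,uv):
    K=c['camera_matrix'];R=cv2.Rodrigues(c['rvec'])[0];t=c['tvec'].reshape(3)
    o=-R.T@t; p=np.atleast_2d(uv).astype(float)
    d=(R.T@np.linalg.inv(K)@np.c_[p,np.ones(len(p))].T).T
    return o,d
def onz(c,uv,z):
    o,d=ray(c,uv); return o+d*((z-o[2])/d[:,2:3])
def proj(c,P): return cv2.projectPoints(np.atleast_2d(P).astype(float),c['rvec'],c['tvec'],c['camera_matrix'],None)[0].reshape(-1,2)
E
python3 - <<'E'
from h import *
a=cap('scene','s0');b=cap('side','d0')
for f in('s0','d0'):
    c=ld(f);print(ray(c,[280,210]))
print(observe())
E
```

```text
(array([ 1.2933031 , -0.4264448 ,  1.19094381]), array([[-0.57231466,  0.35008797, -0.74184075]]))
(array([-0.2166996 , -0.83959805,  1.00473688]), array([[ 0.47530707,  0.62170181, -0.62279965]]))
{'clock': 0.1, 'q': array([ 1.07590556e+00,  2.45737062e-01,  1.55884000e+00, -2.75003129e-05,
        1.33871202e+00, -1.74097013e-01]), 'qvel': array([-0.00077165, -0.00095179, -0.00344052, -0.00110015, -0.00130943,
        0.00245394]), 'joint_efforts': array([-7.87933113e-04, -4.16912770e+01, -3.15526700e+01,  6.85739913e-02,
        3.09557479e-02, -6.43298858e-05]), 'tool_pos': array([0.20468461, 0.61633311, 0.17858819]), 'orientation': array([-3.13991723e+00, -2.67505800e-04,  2.82080503e+00]), 'contact_force': array([-0.49253995, -0.17487457,  0.62743527]), 'torque': array([-0.02258104, -0.04830773, -0.036307  ]), 'grasp_force': 0.0, 'width': 0.09422041390609012}
```

View pics/s0.png

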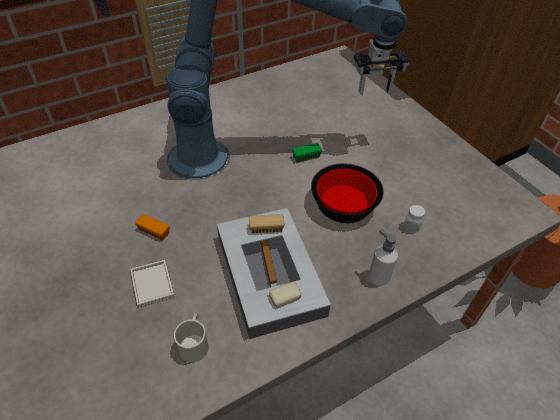

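View pics/d0.png

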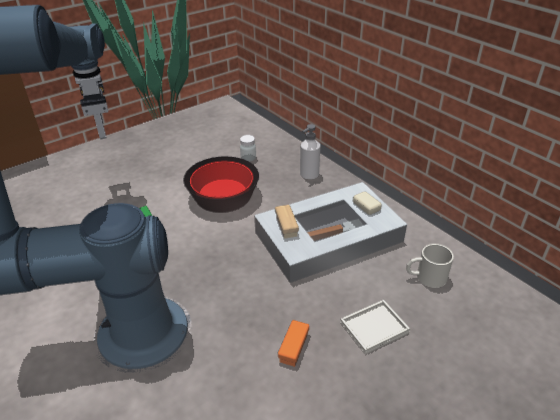

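The scene view shows the soap at (285,294), brush at (267,224), scraper at (268,262), dish at (152,283), basins at (347,193) and mug at (190,340). The look-alikes are green at (307,152) and orange at (152,226). The side view agrees.

```bash
python3 - <<'E'
from h import *
c=ld('s0');d=ld('d0')
def tri(a,b):
    o1,d1=ray(c,a);o2,d2=ray(d,b);d1=d1[0];d2=d2[0]
    s=np.linalg.lstsq(np.c_[d1,-d2],o2-o1,rcond=None)[0]
    p,q=o1+s[0]*d1,o2+s[1]*d2; return ((p+q)/2).round(3),np.linalg.norm(p-q).round(4)
for n,a,b in [('soap',(285,292),(367,201)),('brush',(267,222),(288,219)),('dish',(152,283),(375,326)),('basin',(347,193),(222,184)),('jartop',(417,211),(248,139)),('pumptop',(390,240),(311,128)),('mugtop',(190,327),(436,254))]:
    print(n,tri(a,b))
print('cover',onz(c,[(217,249),(290,210),(326,293),(241,328)],.066).round(3).tolist())
print('cover side',onz(d,[(256,222),(363,187),(405,225),(294,263)],.066).round(3).tolist())
def blob(im,f,lo,hi,roi):
    h=cv2.cvtColor(im,cv2.COLOR_RGB2HSV);m=cv2.inRange(h,lo,hi);k=np.zeros_like(m);x0,y0,x1,y1=roi;k[y0:y1,x0:x1]=m[y0:y1,x0:x1]
    n,l,s,ce=cv2.connectedComponentsWithStats(k);i=1+np.argmax(s[1:,4])
    ct=np.argwhere(l==i)[:,::-1].astype(np.float32);return s[i],ce[i],ct
for nm,cc,roi in(('basin s',c,(300,150,400,240)),('basin d',d,(170,140,270,220))):
    for lo,hi in(((0,150,60),(8,255,255)),):
        s,ce,ct=blob(cc['im'],0,lo,hi,roi);print(nm,s,ce)
for nm,cc,roi,z in(('dish s',c,(125,255,185,310),.018),('dish d',d,(335,295,415,355),.018),('soap s',c,(268,280,305,308),.094),('soap d',d,(345,185,390,218),.094)):
    s,ce,ct=blob(cc['im'],0,(10,0,150),(60,120,255),roi);r=cv2.minAreaRect(onz(cc,ct,z)[:,:2].astype(np.float32));print(nm,s[4],r)
for nm,cc,roi,z in(('brush s',c,(245,208,290,240),.104),('brush d',d,(270,200,305,240),.104),('scr s',c,(255,235,282,290),.029),('scr d',d,(300,215,350,245),.029)):
    s,ce,ct=blob(cc['im'],0,(5,70,60),(25,255,255),roi);r=cv2.minAreaRect(onz(cc,ct,z)[:,:2].astype(np.float32));print(nm,s[4],r)
E
```

```text
soap (array([ 0.708, -0.046,  0.087]), np.float64(0.0049))
brush (array([0.472, 0.029, 0.093]), np.float64(0.0068))
dish (array([ 0.448, -0.342,  0.006]), np.float64(0.0047))
basin (array([0.454, 0.345, 0.044]), np.float64(0.007))
jartop (array([0.649, 0.473, 0.077]), np.float64(0.0037))
pumptop (array([0.752, 0.258, 0.178]), np.float64(0.0006))
mugtop (array([ 0.683, -0.314,  0.091]), np.float64(0.0123))
cover [[0.47, -0.136, 0.066], [0.441, 0.132, 0.066], [0.753, 0.061, 0.066], [0.734, -0.192, 0.066]]
cover side [[0.413, 0.097, 0.066], [0.771, 0.027, 0.066], [0.733, -0.176, 0.066], [0.393, -0.099, 0.066]]
basin s [ 317  169   60   45 1912] [346.22175732 191.02562762]
basin d [ 190  161   63   37 1865] [221.04504021 178.90884718]
dish s 1179 ((0.4465016722679138, -0.33969196677207947), (0.10250246524810791, 0.12838631868362427), 80.21218872070312)
dish d 1786 ((0.45308005809783936, -0.3398922085762024), (0.11336608976125717, 0.14508241415023804), 80.88243865966797)
soap s 392 ((0.7098866701126099, -0.04512881115078926), (0.07534337788820267, 0.046541694551706314), 84.4747085571289)
soap d 290 ((0.7041139602661133, -0.05095696076750755), (0.08105665445327759, 0.051297202706336975), 84.65636444091797)
brush s 497 ((0.48110663890838623, 0.023383256047964096), (0.10233501344919205, 0.06668581068515778), 62.344688415527344)
brush d 370 ((0.4646044075489044, 0.025086473673582077), (0.10464543849229813, 0.043163079768419266), 65.62684631347656)
scr s 282 ((0.5540533065795898, -0.010167725384235382), (0.02002154476940632, 0.1565762162208557), 71.38138580322266)
scr d 203 ((0.5713024139404297, -0.02792656421661377), (0.0334375761449337, 0.10195907205343246), 72.09598541259766)
```

Emit:
{"method": "step_arm", "body": {"moves": [[1,0.1,-0.06,0.08,-0.18],[1,0.13,-0.12,0.1,-0.36],[1,0.16,-0.18,0.1,-0.54],[1,0.19,-0.24,0.1,-0.72],[1,0.22,-0.3,0.1,-0.9],[1,0.24,-0.36,0.1,-1.08],[1,0.25,-0.42,0.1,-1.26],[1,0.26,-0.48,0.1,-1.44]], "squeeze": 25}}

```text
clock: 1.1
tool_pos: [0.4447, 0.2135, 0.278]
orientation: [-3.141, 0.0, 1.375]
contact_force: [1.4, 0.1, 0.3]
width: 0.0939
grasp_force: 0.0
```

Emit:
{"method": "step_arm", "body": {"moves": [[1,0.0,-0.06,0,-0.18],[1,0.0,-0.11,0,-0.26],[1,0.0,-0.11,0,-0.26],[1,0.0,-0.11,0,-0.26]]}}

```text
clock: 1.6
tool_pos: [0.4444, 0.1058, 0.2781]
orientation: [-3.141, -0.0, 1.121]
contact_force: [-0.1, 0.6, 0.3]
width: 0.0937
grasp_force: 0.0
```

```bash
python3 - <<'E'
from h import *
cap('wrist','w1');o=observe();print(o['clock'],o['tool_pos'],o['orientation'],o['q'])
c=ld('w1');print(ray(c,[280,210])); print(proj(c,[[.47,.025,.104],[.708,-.048,.094],[.58,-.02,.066],o['tool_pos']]))
E
```

```text
1.65 [0.44437323 0.10628271 0.27811687] [-3.14111916e+00 -1.39612979e-04  1.12224779e+00] [-1.44660225e-02 -2.96018402e-01  1.91052137e+00  3.26113903e-04
  1.52746055e+00  4.34068291e-01]
(array([0.47917046, 0.17840478, 0.48161836]), array([[-0.13154011, -0.23032786, -0.96438555]]))
[[330.31646072 238.35410344]
 [519.06032831 208.35495391]
 [410.3280549  224.01538022]
 [285.68408245 242.99735969]]
```

View pics/w1.png

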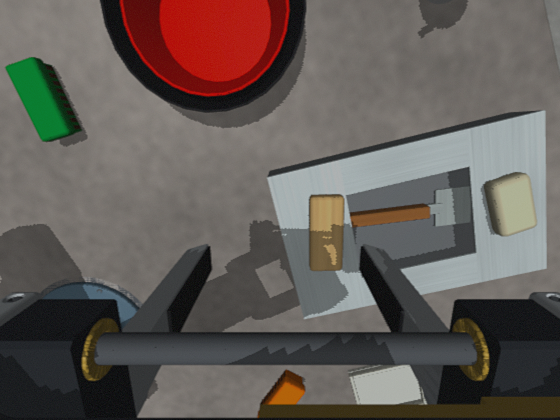

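The wrist view shows the brush at (326,232), the soap at (512,203), the scraper grip running from (350,219) to (430,212), its blade at about (450,205), and the trough with its opening.

```bash
python3 - <<'E'
from h import *
c=ld('w1');h=cv2.cvtColor(c['im'],cv2.COLOR_RGB2HSV)
def go(nm,lo,hi,roi,z):
    m=cv2.inRange(h,lo,hi);k=np.zeros_like(m);x0,y0,x1,y1=roi;k[y0:y1,x0:x1]=m[y0:y1,x0:x1]
    n,l,s,ce=cv2.connectedComponentsWithStats(k);i=1+np.argmax(s[1:,4])
    p=np.argwhere(l==i)[:,::-1];r=cv2.minAreaRect(onz(c,p,z)[:,:2].astype(np.float32));print(nm,s[i],np.round(r[0],4),np.round(r[1],3),round(r[2],1))
    b=cv2.boxPoints(r);print(b.round(3).tolist())
go('brush',(8,70,60),(25,255,255),(295,180,347,290),.104)
go('soap',(15,20,90),(45,150,255),(478,165,545,245),.094)
go('scr',(3,80,30),(20,255,255),(346,195,436,232),.029)
go('basinfloorish',(0,150,60),(8,255,255),(100,0,310,110),.068)
print('trough',onz(c,[(268,172),(545,111),(545,268),(305,319)],.066).round(4).tolist())
print('open',onz(c,[(344,190),(470,166),(475,252),(360,275)],.066).round(4).tolist())
print('bladetip',onz(c,[(466,182),(470,223)],.011).round(4).tolist())
E
```

```text
brush [ 310  195   34   76 2491] [0.4679 0.0331] [0.104 0.043] 65.4
[[0.4269999861717224, -0.004999999888241291], [0.4659999907016754, -0.023000000044703484], [0.5090000033378601, 0.07199999690055847], [0.4699999988079071, 0.08900000154972076]]
soap [ 491  172   46   64 2197] [ 0.7029 -0.0396] [0.081 0.049] 85.2
[[0.675000011920929, -0.07800000160932541], [0.7239999771118164, -0.0820000022649765], [0.7310000061988831, -0.0010000000474974513], [0.6819999814033508, 0.003000000026077032]]
scr [ 350  204   80   24 1185] [ 0.565  -0.0099] [0.025 0.12 ] 71.5
[[0.5040000081062317, -0.003000000026077032], [0.6179999709129333, -0.04100000113248825], [0.6259999871253967, -0.017000000923871994], [0.5120000243186951, 0.020999999716877937]]
basinfloorish [  119     0   171    97 12641] [0.4316 0.2995] [0.105 0.199] 64.1
[[0.3190000057220459, 0.29600000381469727], [0.49799999594688416, 0.20900000631809235], [0.5440000295639038, 0.30300000309944153], [0.36500000953674316, 0.38999998569488525]]
trough [[0.4313, 0.1342, 0.066], [0.7865, 0.0493, 0.066], [0.7364, -0.1717, 0.066], [0.38, -0.0962, 0.066]]
open [[0.5143, 0.0664, 0.066], [0.6798, 0.0229, 0.066], [0.6505, -0.1017, 0.066], [0.4857, -0.0631, 0.066]]
bladetip [[0.6937, -0.019, 0.011], [0.6801, -0.0863, 0.011]]
```

Emit:
{"method": "step_arm", "body": {"moves": [[1,0.024,-0.04,0,0.02],[1,0.024,-0.075,-0.04,0.02],[1,0.024,-0.075,-0.1,0.02],[1,0.024,-0.075,-0.15,0.02],[1,0.024,-0.075,-0.193,0.02],[0,0.024,-0.075,-0.193,0.02],[-1,0.024,-0.075,-0.193,0.02],[-1,0.024,-0.075,-0.193,0.02]], "squeeze": 25}}

```text
clock: 2.65
tool_pos: [0.4705, 0.0306, 0.0877]
orientation: [3.137, -0.001, 1.142]
contact_force: [-0.1, 0.7, 0.6]
width: 0.0675
grasp_force: 0.0
```

Emit:
{"method": "step_arm", "body": {"moves": [[-1,0,0,0,0],[-1,0,0,0,0],[-1,0,0,0,0],[-1,0,0,0.04,0],[-1,0,0,0.09,0],[-1,0,0,0.13,0]], "squeeze": 25}}

```text
clock: 3.4
tool_pos: [0.4687, 0.0304, 0.2174]
orientation: [3.14, -0.0, 1.141]
contact_force: [1.6, 0.2, -0.0]
width: 0.0073
grasp_force: 0.0
```

```bash
python3 - <<'E'
from h import *
for f,roi,z in(('s0',(295,150,400,235),.068),('d0',(175,140,270,220),.068),('w1',(100,0,310,120),.068)):
    c=ld(f);h=cv2.cvtColor(c['im'],cv2.COLOR_RGB2HSV);m=cv2.inRange(h,(0,150,40),(8,255,255));k=np.zeros_like(m);x0,y0,x1,y1=roi;k[y0:y1,x0:x1]=m[y0:y1,x0:x1]
    p=max(cv2.findContours(k,0,cv2.CHAIN_APPROX_NONE)[0],key=cv2.contourArea)[:,0]
    if f=='w1': p=p[p[:,1]>2]
    P=onz(c,p,z)[:,:2]
    A=np.c_[2*P,np.ones(len(P))]
    # inner-rim circle, trimmed algebraic fit
    for _ in range(4):
        s=np.linalg.lstsq(A,(P**2).sum(1),rcond=None)[0];R=np.sqrt(s[2]+s[:2]@s[:2]);e=np.abs(np.hypot(*(P-s[:2]).T)-R);g=e<max(.003,np.median(e)*2);P=P[g];A=A[g]
    print(f,s[:2],R,len(P))
E
```

```text
s0 [0.45502057 0.34034463] 0.10026338019837423 118
d0 [0.45243655 0.33994983] 0.09959441245177891 143
w1 [0.45238081 0.34153528] 0.09906045078636914 262
```

```bash
python3 - <<'E'
from h import *
cap('wrist','w2');o=observe();print(o['clock'],o['tool_pos'],o['width'],o['grasp_force'])
E
```

```text
3.45 [0.47178507 0.02996894 0.22319145] 0.0031404774206735147 0.0
```

View pics/w2.png

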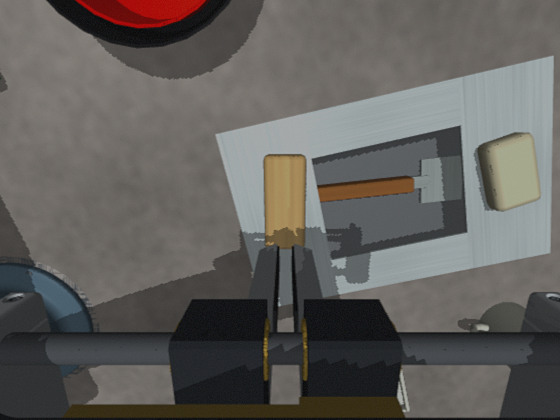

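The brush at (285,200) has not moved, and the fingers are shut beside it at (287,250). I'll re-measure before trying again.

```bash
python3 - <<'E'
from h import *
c=ld('w2');h=cv2.cvtColor(c['im'],cv2.COLOR_RGB2HSV)
def go(nm,lo,hi,roi,z):
    m=cv2.inRange(h,lo,hi);k=np.zeros_like(m);x0,y0,x1,y1=roi;k[y0:y1,x0:x1]=m[y0:y1,x0:x1]
    n,l,s,ce=cv2.connectedComponentsWithStats(k);i=1+np.argmax(s[1:,4])
    p=np.argwhere(l==i)[:,::-1];r=cv2.minAreaRect(onz(c,p,z)[:,:2].astype(np.float32));print(nm,s[i],np.round(r[0],4),np.round(r[1],3),round(r[2],1))
go('brush',(8,70,60),(25,255,255),(255,140,315,250),.104)
go('soap',(15,20,90),(45,150,255),(470,125,545,215),.094)
go('scr',(3,80,30),(20,255,255),(316,170,416,206),.029)
print('trough',onz(c,[(217,134),(553,56),(550,252)],.066).round(4).tolist())
print('open',onz(c,[(311,157),(460,127),(467,233),(330,262)],.066).round(4).tolist())
print('bladetip',onz(c,[(438,156),(443,203)],.011).round(4).tolist())
print(proj(c,[[.4718,.030,.2232],[.4718,.03,.083]]))
E
```

```text
brush [ 264  155   42   94 3702] [0.4679 0.0316] [0.102 0.043] 65.3
soap [ 486  133   55   78 3275] [ 0.703  -0.0416] [0.079 0.049] 85.3
scr [ 318  176   96   26 1606] [ 0.5637 -0.011 ] [0.023 0.123] 71.5
trough [[0.4289, 0.1273, 0.066], [0.7862, 0.0499, 0.066], [0.7384, -0.1721, 0.066]]
open [[0.5143, 0.0599, 0.066], [0.6779, 0.0209, 0.066], [0.6512, -0.1043, 0.066], [0.4841, -0.0699, 0.066]]
bladetip [[0.6687, -0.0156, 0.011], [0.6562, -0.0801, 0.011]]
[[290.28134326 245.43907216]
 [288.21097978 198.80478122]]
```

Emit:
{"method": "step_arm", "body": {"moves": [[0.5,-0.002,0.002,-0.03,0],[0.5,-0.002,0.002,-0.06,0],[0.5,-0.002,0.002,-0.06,0],[0.5,-0.002,0.002,-0.06,0],[0.5,-0.002,0.002,-0.06,0],[0.5,-0.002,0.002,-0.06,0],[0.5,-0.002,0.002,-0.1,0],[0.5,-0.002,0.002,-0.141,0]]}}

```text
clock: 4.45
tool_pos: [0.4677, 0.0323, 0.0745]
orientation: [3.138, -0.001, 1.141]
contact_force: [0.3, 0.7, -0.4]
width: 0.0705
grasp_force: 0.0
```

Emit:
{"method": "step_arm", "body": {"moves": [[-1,0,0,0,0],[-1,0,0,0,0],[-1,0,0,0,0],[-1,0,0,0,0],[-1,0,0,0,0],[-1,0,0,0,0]], "squeeze": 25}}

```text
clock: 5.2
tool_pos: [0.4683, 0.0322, 0.0764]
orientation: [3.138, -0.001, 1.141]
contact_force: [-0.4, -0.3, 6.6]
width: 0.0437
grasp_force: 25.0
```

Emit:
{"method": "step_arm", "body": {"moves": [[-1,0,0,0.05,0],[-1,0,0.03,0.09,0],[-1,-0.005,0.09,0.1,0],[-1,-0.01,0.15,0.1,0],[-1,-0.015,0.21,0.1,0],[-1,-0.015,0.26,0.1,0],[-1,-0.015,0.308,0.1,0],[-1,-0.015,0.308,0.09,0]]}}

```text
clock: 6.2
tool_pos: [0.4514, 0.3432, 0.1649]
orientation: [3.141, -0.001, 1.145]
contact_force: [0.3, -0.0, -1.4]
width: 0.0437
grasp_force: 25.0
```

Emit:
{"method": "step_arm", "body": {"moves": [[-1,0,0,-0.05,0],[-1,0,0,-0.1,0],[-1,0,0,-0.13,0],[-1,0,0,-0.138,0],[-1,0,0,-0.138,0]]}}

```text
clock: 6.82
tool_pos: [0.4518, 0.3401, 0.0267]
orientation: [3.141, 0.0, 1.14]
contact_force: [0.6, 0.0, -0.8]
width: 0.0435
grasp_force: 25.0
```

Emit:
{"method": "step_arm", "body": {"moves": [[-1,0,0,-0.004,0],[0.3,0,0,-0.004,0],[0.3,0,0,-0.004,0],[0.3,0,0,-0.004,0],[0.3,0,0,-0.004,0],[0.3,0,0,0.03,0],[0.6,0,0,0.09,0],[0.6,0,0,0.15,0]]}}

```text
clock: 7.82
tool_pos: [0.4511, 0.3403, 0.1777]
orientation: [-3.141, 0.001, 1.141]
contact_force: [0.0, 1.0, -0.4]
width: 0.0742
grasp_force: 0.0
```

```bash
python3 - <<'E'
from h import *
a=cap('side','d1');w=cap('wrist','w3');o=observe();print(o['clock'],o['tool_pos'],o['orientation'],o['width'])
cv2.imwrite('pics/m1.png',cv2.resize(np.hstack([cv2.resize(a[130:230,160:290],(455,350)),cv2.resize(w,(467,350))]),(790,300))[:,:,::-1])
E
```

```text
7.925 [0.45589739 0.34271994 0.18487096] [ 3.13212225 -0.01142375  1.14107861] 0.0751050604265761
```

View pics/m1.png

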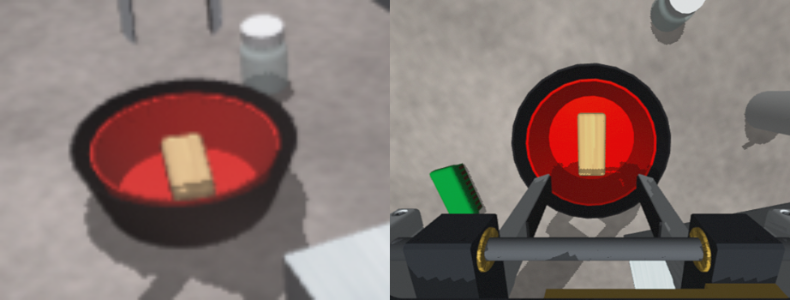

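The brush lies flat in the inner basin (left crop (187,165), right crop (591,143)). Next is the soap.

Emit:
{"method": "step_arm", "body": {"moves": [[0.6,0,-0.06,0.01,0.1],[0.6,0.0,-0.12,0.01,0.2],[0.6,0.04,-0.165,0.01,0.3],[0.6,0.08,-0.21,0.01,0.349],[0.6,0.12,-0.255,0.01,0.349],[0.6,0.165,-0.295,0.01,0.349],[0.6,0.21,-0.335,0.01,0.349],[0.6,0.252,-0.378,0.01,0.349]]}}

```text
clock: 8.93
tool_pos: [0.7046, -0.0389, 0.1852]
orientation: [-3.141, -0.0, 1.49]
contact_force: [1.2, 0.2, -0.3]
width: 0.0752
grasp_force: 0.0
```

Emit:
{"method": "step_arm", "body": {"moves": [[0.6,0,0,-0.03,0],[0.6,0,0,-0.06,0],[0.6,0,0,-0.06,0]]}}

```text
clock: 9.3
tool_pos: [0.701, -0.0371, 0.122]
orientation: [-3.134, -0.001, 1.49]
contact_force: [-0.2, 0.3, 0.5]
width: 0.0753
grasp_force: 0.0
```

```bash
python3 - <<'E'
from h import *
cap('wrist','w4');o=observe();print(o['clock'],o['tool_pos'],o['orientation'],o['width'])
c=ld('w4');h=cv2.cvtColor(c['im'],cv2.COLOR_RGB2HSV)
m=cv2.inRange(h,(15,20,60),(45,150,255));u=proj(c,[.703,-.041,.094])[0].astype(int);print(u)
k=np.zeros_like(m);k[max(0,u[1]-90):u[1]+90,u[0]-65:u[0]+65]=m[max(0,u[1]-90):u[1]+90,u[0]-65:u[0]+65]
n,l,s,ce=cv2.connectedComponentsWithStats(k);i=1+np.argmax(s[1:,4]);p=np.argwhere(l==i)[:,::-1]
print(s[i],cv2.minAreaRect(onz(c,p,.09)[:,:2].astype(np.float32)))
E
```

```text
9.35 [ 0.70249364 -0.03726858  0.12460255] [-3.13834912e+00 -4.27469147e-04  1.48978169e+00] 0.0754499919315968
[288 235]
[ 265  187   61   94 5446] ((0.7077599167823792, -0.04316188767552376), (0.08022943884134293, 0.04837363585829735), 85.38212585449219)
```

Emit:
{"method": "step_arm", "body": {"moves": [[0.6,0.003,-0.004,-0.03,0],[0.6,0.003,-0.004,-0.046,0],[-1,0.003,-0.004,-0.046,0],[-1,0.003,-0.004,-0.046,0],[-1,0.003,-0.004,-0.046,0],[-1,0.003,-0.004,-0.046,0],[-1,0.003,-0.004,-0.046,0],[-1,0.003,-0.004,-0.046,0]], "squeeze": 25}}

```text
clock: 10.35
tool_pos: [0.7065, -0.0415, 0.0804]
orientation: [3.142, -0.0, 1.49]
contact_force: [-0.1, -0.8, 0.0]
width: 0.0189
grasp_force: 0.0
```

```bash
python3 - <<'E'
from h import *
# dish: fit from both views, rim outline at z=.018
for f,roi in(('s0',(125,255,185,310)),('d0',(335,295,415,355))):
    c=ld(f);h=cv2.cvtColor(c['im'],cv2.COLOR_RGB2HSV)
    x0,y0,x1,y1=roi;m=cv2.inRange(h,(0,0,165),(180,60,255));k=np.zeros_like(m);k[y0:y1,x0:x1]=m[y0:y1,x0:x1]
    p=np.argwhere(k)[:,::-1];print(f,len(p),cv2.minAreaRect(onz(c,p,.012)[:,:2].astype(np.float32)))
E
```

```text
s0 1120 ((0.44226688146591187, -0.33949315547943115), (0.1023910641670227, 0.12796899676322937), 79.77391815185547)
d0 1699 ((0.45014387369155884, -0.3394707441329956), (0.10675510764122009, 0.1315794140100479), 80.0278549194336)
```

Emit:
{"method": "step_arm", "body": {"moves": [[0.6,0,0,0.06,0],[0.6,0,0,0.11,0],[0.6,0,0,0.11,0]]}}

```text
clock: 10.72
tool_pos: [0.7097, -0.0421, 0.1969]
orientation: [3.131, 0.001, 1.49]
contact_force: [0.4, -0.6, 0.1]
width: 0.045
grasp_force: 0.0
```

```bash
python3 - <<'E'
from h import *
cap('wrist','w5');o=observe();print(o['clock'],o['tool_pos'],o['orientation'],o['width'])
E
```

```text
10.775 [ 0.70786421 -0.04179091  0.19313253] [3.13675867e+00 6.76070836e-04 1.48980854e+00] 0.04925565736953752
```

View pics/w5.png

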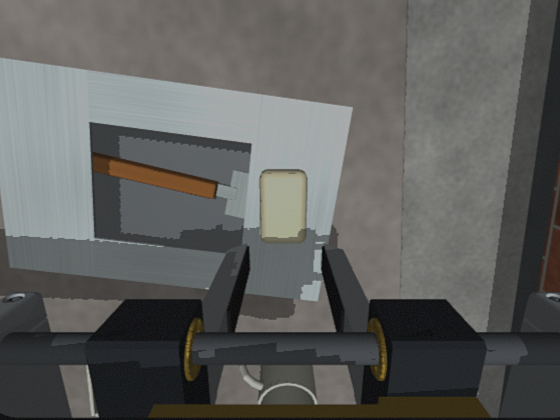

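The soap at (284,206) still sits where it was, so the grasp missed. I'll compare its pose, then go lower.

```bash
cat >> h.py <<'E'
def soap(f,z=.094,g=(.703,-.041),lo=(15,20,60),hi=(45,150,255)):
    c=ld(f);h=cv2.cvtColor(c['im'],cv2.COLOR_RGB2HSV);m=cv2.inRange(h,lo,hi);u=proj(c,[*g,z])[0].astype(int)
    k=np.zeros_like(m);a=max(0,u[1]-70);k[a:u[1]+70,u[0]-55:u[0]+55]=m[a:u[1]+70,u[0]-55:u[0]+55]
    n,l,s,ce=cv2.connectedComponentsWithStats(k);i=1+np.argmax(s[1:,4]);p=np.argwhere(l==i)[:,::-1]
    return s[i],ce[i],cv2.minAreaRect(onz(c,p,z)[:,:2].astype(np.float32))
E
python3 - <<'E'
from h import *
for f in('w2','w4','w5'):
    for z in (.094,.08): print(f,soap(f,z)[1:])
for f in('w4','w5'):
    c=ld(f);x=observe()['tool_pos']
    tp=dict(w4=[.7025,-.0373,.1246],w5=[.7079,-.0418,.1931])[f]
    print(f,proj(c,[np.array(tp)+[0,0,-k] for k in(-.02,0,.008,.05)]).round(1).tolist())
# triangulate soap centre from w2, w4 and w5
A=[];B=[]
for f in('w2','w4','w5'):
    s=soap(f);o,d=ray(ld(f),s[1]);d=d[0]/np.linalg.norm(d[0]);M=np.eye(3)-np.outer(d,d);A.append(M);B.append(M@o)
print(np.linalg.solve(sum(A),sum(B)))
E
```

```text
w2 (array([511.18459422, 170.47372765]), ((0.7000814080238342, -0.04043256491422653), (0.08051154017448425, 0.054903432726860046), 85.27950286865234))
w2 (array([511.18459422, 170.47372765]), ((0.7085757255554199, -0.04660941660404205), (0.08395959436893463, 0.05725480988621712), 85.27950286865234))
w4 (array([294.88413515, 233.05196474]), ((0.7077755928039551, -0.041699208319187164), (0.07886708527803421, 0.0475522056221962), 85.3821029663086))
w4 (array([294.88413515, 233.05196474]), ((0.7077205181121826, -0.04681866988539696), (0.08363527804613113, 0.05042717233300209), 85.382080078125))
w5 (array([282.82391827, 205.64332933]), ((0.7078917026519775, -0.042078033089637756), (0.07796642184257507, 0.04760696366429329), 84.62913513183594))
w5 (array([282.82391827, 205.64332933]), ((0.7076252102851868, -0.045772526413202286), (0.08152966946363449, 0.04978271946310997), 84.62906646728516))
w4 [[288.0, 257.0], [288.0, 245.2], [288.0, 241.1], [287.9, 223.4]]
w5 [[283.4, 252.6], [283.3, 241.6], [283.2, 237.7], [283.0, 220.8]]
[ 0.70779864 -0.04353968  0.08313964]
```

Emit:
{"method": "step_arm", "body": {"moves": [[0.6,0,0,-0.03,0],[0.6,0,0,-0.06,0],[0.6,0,0,-0.09,0],[0.6,0,0,-0.108,0],[0.6,0,0,-0.115,0],[0.6,0,0,-0.115,0]]}}

```text
clock: 11.52
tool_pos: [0.7065, -0.0415, 0.0752]
orientation: [-3.141, -0.0, 1.49]
contact_force: [-0.8, -0.1, -0.1]
width: 0.075
grasp_force: 0.0
```

Emit:
{"method": "step_arm", "body": {"moves": [[0.6,0,0,-0.003,0],[0.6,0,0,-0.003,0]]}}

```text
clock: 11.78
tool_pos: [0.707, -0.0416, 0.0731]
orientation: [3.14, 0.0, 1.49]
contact_force: [-0.3, -0.3, 0.6]
width: 0.0754
grasp_force: 0.0
```

```bash
python3 - <<'E'
from h import *
cap('side','d2');im=cap('wrist','w6');o=observe();print(o['clock'],o['tool_pos'],o['orientation'],o['width'],o['contact_force'])
d=ld('d2')['im'];cv2.imwrite('pics/m2.png',np.hstack([cv2.resize(d[120:240,300:430],(390,360)),cv2.resize(im[130:330,180:400],(396,360))])[:,:,::-1])
E
```

```text
11.875 [ 0.70685214 -0.04152697  0.07295378] [3.14065272e+00 9.93122272e-05 1.48983326e+00] 0.07523813476464693 [0.66606906 1.02584135 0.83681457]
```

View pics/m2.png

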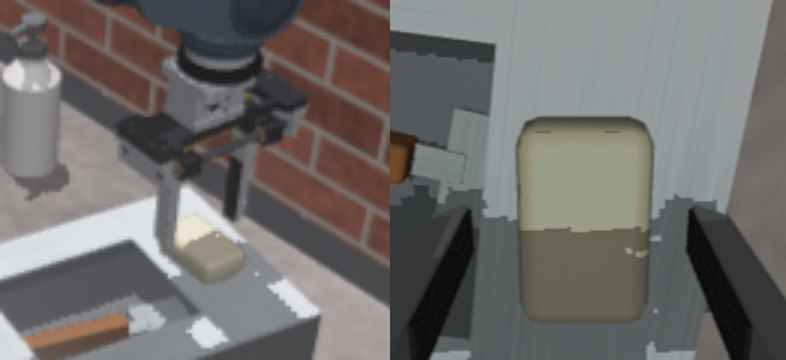

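Side crop: one fingertip shows at (172,245) and the other at (232,220), the second partly behind the soap. In the wrist crop the tips end at row 210. I'll triangulate where the tips really are.

```bash
python3 - <<'E'
from h import *
w=ld('w6');d=ld('d2')
def tri(a,b):
    o1,d1=ray(w,a);o2,d2=ray(d,b);d1=d1[0];d2=d2[0]
    s=np.linalg.lstsq(np.c_[d1,-d2],o2-o1,rcond=None)[0];p,q=o1+s[0]*d1,o2+s[1]*d2;return p.round(4),q.round(4)
print(tri((224.5,247),(355.5,201.5)),tri((348,247),(377.3,193.3)))
t=np.array([.7069,-.0415,.073]);a=np.radians(-4.6);u=np.array([np.cos(a),np.sin(a),0])
for sg in(-1,1):
  for dz in(-.008,0,.01,.02):
    P=t+sg*u*.0376+[0,0,dz];print(sg,dz,proj(w,P).round(1),((proj(d,P)[0]-[300,120])*3).round(0))
print(soap('w6',.094))
E
```

```text
(array([ 0.6684, -0.0322,  0.0942]), array([ 0.6727, -0.0363,  0.0948])) (array([ 0.7479, -0.041 ,  0.0887]), array([ 0.754 , -0.0452,  0.0917]))
-1 -0.008 [[234.6 239.7]] [163. 271.]
-1 0 [[232.8 243.8]] [164. 265.]
-1 0.01 [[230.4 249.2]] [165. 257.]
-1 0.02 [[227.7 255.2]] [166. 248.]
1 -0.008 [[337.  239.5]] [222. 245.]
1 0 [[338.8 243.5]] [223. 238.]
1 0.01 [[341.3 249. ]] [224. 230.]
1 0.02 [[344.1 255. ]] [225. 222.]
(array([ 250,  195,   76,  115, 8223], dtype=int32), array([287.47063116, 251.29575581]), ((0.707880973815918, -0.041175615042448044), (0.07915052026510239, 0.04713379964232445), 85.16421508789062))
```

The tips are really at z≈0.092, about 20 mm above the reported TCP, which explains both misses. I'll go lower while watching the force.

Emit:
{"method": "step_arm", "body": {"moves": [[0.6,0,0,-0.012,0],[0.6,0,0,-0.015,0],[0.6,0,0,-0.015,0]]}}

```text
clock: 12.25
tool_pos: [0.706, -0.0414, 0.0564]
orientation: [-3.14, -0.0, 1.49]
contact_force: [0.0, -0.1, 0.1]
width: 0.0757
grasp_force: 0.0
```

Emit:
{"method": "step_arm", "body": {"moves": [[0.6,0,0,-0.003,0],[-1,0,0,-0.003,0],[-1,0,0,-0.003,0],[-1,0,0,-0.003,0],[-1,0,0,-0.003,0],[-1,0,0,-0.003,0]], "squeeze": 25}}

```text
clock: 13.0
tool_pos: [0.7068, -0.0415, 0.0545]
orientation: [3.141, 0.0, 1.49]
contact_force: [0.5, -0.9, 0.2]
width: 0.0497
grasp_force: 25.0
```

Emit:
{"method": "step_arm", "body": {"moves": [[-1,0,0,0.05,0],[-1,-0.02,0,0.1,-0.15],[-1,-0.06,-0.03,0.12,-0.33],[-1,-0.1,-0.07,0.12,-0.51],[-1,-0.14,-0.11,0.12,-0.69],[-1,-0.18,-0.15,0.12,-0.87],[-1,-0.21,-0.19,0.12,-1.05],[-1,-0.235,-0.23,0.12,-1.23]]}}

```text
clock: 14.0
tool_pos: [0.47, -0.2724, 0.1741]
orientation: [-3.141, 0.0, 0.254]
contact_force: [0.2, -0.4, -1.4]
width: 0.0497
grasp_force: 25.0
```

Emit:
{"method": "step_arm", "body": {"moves": [[-1,-0.01,-0.03,-0.02,-0.17],[-1,-0.024,-0.068,-0.04,-0.34],[-1,-0.024,-0.068,-0.06,-0.435],[-1,-0.024,-0.068,-0.09,-0.435],[-1,-0.024,-0.068,-0.1,-0.435],[-1,-0.024,-0.068,-0.1,-0.435]]}}

```text
clock: 14.75
tool_pos: [0.4472, -0.339, 0.0739]
orientation: [-3.141, 0.001, -0.175]
contact_force: [-0.2, 0.4, -1.2]
width: 0.05
grasp_force: 25.0
```

```bash
python3 - <<'E'
from h import *
cap('side','d3');im=cap('wrist','w7');o=observe();print(o['clock'],o['tool_pos'],o['orientation'],o['width'],o['q'])
d=ld('d3')['im'];cv2.imwrite('pics/m3.png',np.hstack([cv2.resize(d[190:370,290:470],(360,360)),cv2.resize(im,(430,360))])[:,:,::-1])
E
```

```text
14.85 [ 0.44817226 -0.34000047  0.07547582] [ 3.14044090e+00 -1.42791376e-03 -1.74884226e-01] 0.049839803557634815 [-8.50525766e-01  1.60063542e-01  1.85971004e+00 -6.34344605e-06
  1.11998456e+00  8.95158368e-01]
```

View pics/m3.png

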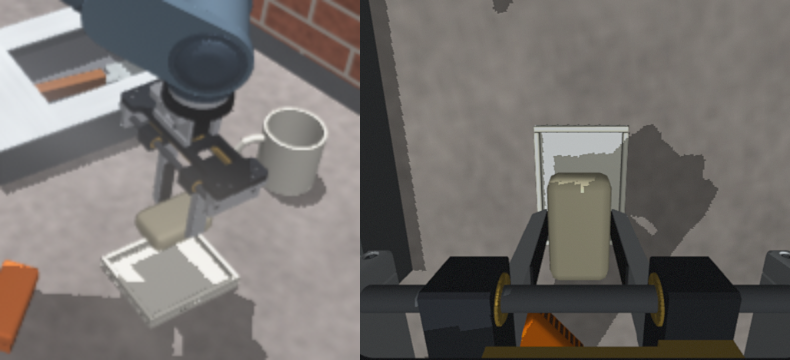

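The soap is held level, square to the dish and above it. In the wrist panel the dish's far corners are (534,128) and (629,128), and the soap is centred at 579.

```bash
python3 - <<'E'
from h import *
c=ld('w7');P=onz(c,[(226.6,149.3),(350.3,149.3)],.018);print(P.round(4));m=P.mean(0)[:2];v=P[1]-P[0];print(np.linalg.norm(v),np.degrees(np.arctan2(v[1],v[0])))
a=np.radians(-10);
for s in(1,-1): print(m+s*.065*np.array([np.cos(a),np.sin(a)]))
E
```

```text
[[ 0.5162 -0.302   0.018 ]
 [ 0.4982 -0.4033  0.018 ]]
0.10291676811179538 -100.09463839042816
[ 0.57119602 -0.36390055]
[ 0.44317101 -0.34132628]
```

Emit:
{"method": "step_arm", "body": {"moves": [[-1,-0.003,-0.001,-0.03,0],[-1,-0.003,-0.001,-0.055,0],[-1,-0.003,-0.001,-0.068,0],[-1,-0.003,-0.001,-0.074,0],[-1,-0.003,-0.001,-0.074,0]]}}

```text
clock: 15.48
tool_pos: [0.4449, -0.3409, 0.0009]
orientation: [3.141, -0.001, -0.175]
contact_force: [-0.2, 0.2, -0.6]
width: 0.0499
grasp_force: 25.0
```

Emit:
{"method": "step_arm", "body": {"moves": [[-1,0,0,-0.002,0],[-0.1,0,0,-0.002,0],[0.25,0,0,-0.002,0],[0.25,0,0,-0.002,0],[0.25,0,0,-0.002,0],[0.25,0,0,0.03,0],[0.25,0,0,0.09,0],[0,0,0,0.15,0]]}}

```text
clock: 16.48
tool_pos: [0.4442, -0.3401, 0.1517]
orientation: [-3.141, 0.001, -0.175]
contact_force: [0.6, -0.4, 1.1]
width: 0.0517
grasp_force: 0.0
```

```bash
python3 - <<'E'
from h import *
cap('side','d4');im=cap('wrist','w8');o=observe();print(o['clock'],o['tool_pos'],o['orientation'],o['width'])
d=ld('d4')['im'];cv2.imwrite('pics/m4.png',np.hstack([cv2.resize(d[190:370,290:470],(360,360)),cv2.resize(im,(430,360))])[:,:,::-1])
E
```

```text
16.575 [ 0.44800871 -0.3443419   0.15872073] [ 3.13229555 -0.01158924 -0.17499609] 0.04762135080235871
```

View pics/m4.png

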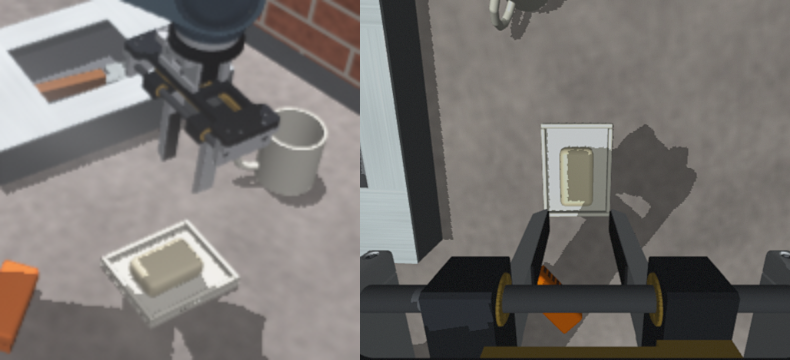

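The soap lies flat inside the dish (left panel (167,268), right panel (576,177)). Next I'll move over the scraper and take a closer measurement.

Emit:
{"method": "step_arm", "body": {"moves": [[0.1,0,0.06,0.03,-0.05],[0.1,0.0,0.12,0.03,-0.1],[0.1,0.02,0.18,0.03,-0.148],[0.1,0.05,0.23,0.03,-0.148],[0.1,0.08,0.28,0.03,-0.148],[0.1,0.081,0.344,0.03,-0.148],[0.1,0.081,0.344,0.03,-0.148],[0.1,0.081,0.344,0.03,-0.148]]}}

```text
clock: 17.58
tool_pos: [0.5253, 0.0032, 0.1798]
orientation: [3.141, 0.001, -0.323]
contact_force: [0.6, -0.8, -0.6]
width: 0.0517
grasp_force: 0.0
```

```bash
python3 - <<'E'
from h import *
im=cap('wrist','w9');o=observe();print(o['clock'],o['tool_pos'],o['orientation'],o['width'],o['q'])
c=ld('w9');h=cv2.cvtColor(im,cv2.COLOR_RGB2HSV)
m=cv2.inRange(h,(3,90,25),(20,255,255));u=proj(c,[[.60,-.02,.029],[.51,.008,.029],[.622,-.029,.029],[.688,-.05,.011]]);print(u.round(0).tolist())
n,l,s,ce=cv2.connectedComponentsWithStats(m)
for i in range(1,n):
    if s[i,4]>300: p=np.argwhere(l==i)[:,::-1];print(s[i],cv2.boxPoints(cv2.minAreaRect(p.astype(np.float32))).round(0).tolist(),cv2.minAreaRect(onz(c,p,.029)[:,:2].astype(np.float32)))
E
```

```text
17.625 [0.52535525 0.00255226 0.17994685] [ 3.14120990e+00  3.51887271e-04 -3.24203158e-01] 0.051607722750719426 [-2.10943288e-01 -4.92232925e-02  1.87384550e+00 -3.51768814e-04
  1.31736335e+00  1.68414439e+00]
[[284.0, 127.0], [286.0, 209.0], [285.0, 104.0], [284.0, 37.0]]
[ 281  102   17  121 1992] [[281.0, 102.0], [297.0, 102.0], [297.0, 222.0], [281.0, 222.0]] ((0.5576193332672119, -0.012009307742118835), (0.018498793244361877, 0.1368674635887146), 71.2180404663086)
[493 281  42  46 998] [[490.0, 301.0], [514.0, 274.0], [544.0, 299.0], [521.0, 326.0]] ((0.2931285500526428, -0.24086520075798035), (0.06325136870145798, 0.04534807801246643), 32.25722885131836)
[  44  301   59   32 1123] [[41.0, 330.0], [44.0, 301.0], [102.0, 306.0], [100.0, 336.0]] ((0.4552386403083801, 0.323386549949646), (0.07514715939760208, 0.04662027582526207), 65.29487609863281)
```

View pics/w9.png

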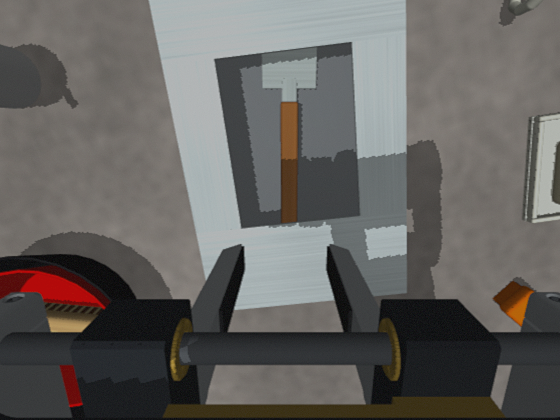

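The wrist view shows the scraper grip from (281,102) to (297,222), almost centred between the fingers, with its blade at (289,70) just beneath the far edge of the opening. I'll descend in stages.

Emit:
{"method": "step_arm", "body": {"moves": [[0.1,-0.001,-0.004,-0.04,-0.004],[0.1,-0.001,-0.004,-0.09,-0.004],[0.1,-0.001,-0.004,-0.13,-0.004],[0.1,-0.001,-0.004,-0.16,-0.004],[0.1,-0.001,-0.004,-0.175,-0.004],[0.1,-0.001,-0.004,-0.175,-0.004]]}}

```text
clock: 18.38
tool_pos: [0.524, -0.0014, 0.0047]
orientation: [3.141, 0.002, -0.329]
contact_force: [-0.6, 0.4, -0.4]
width: 0.0519
grasp_force: 0.0
```

Emit:
{"method": "step_arm", "body": {"moves": [[0.1,0,0,-0.005,0],[0.1,0,0,-0.009,0],[0.1,0,0,-0.009,0]]}}

```text
clock: 18.75
tool_pos: [0.5247, -0.0005, -0.0035]
orientation: [-3.142, -0.0, -0.327]
contact_force: [-0.1, 0.2, -0.6]
width: 0.0517
grasp_force: 0.0
```

Emit:
{"method": "step_arm", "body": {"moves": [[0.1,0,0,-0.003,0],[-1,0,0,-0.003,0],[-1,0,0,-0.003,0],[-1,0,0,-0.003,0],[-1,0,0,-0.003,0],[-1,0,0,-0.003,0],[-1,0,0,-0.003,0]], "squeeze": 30}}

```text
clock: 19.62
tool_pos: [0.5246, -0.0005, -0.0066]
orientation: [-3.142, -0.0, -0.327]
contact_force: [-1.0, 0.4, 0.7]
width: 0.0196
grasp_force: 30.0
```

Emit:
{"method": "step_arm", "body": {"moves": [[-1,0,0,0.006,0],[-1,0.015,-0.003,0.007,0],[-1,0.03,-0.007,0.007,0],[-1,0.043,-0.01,0.007,0],[-1,0.055,-0.012,0.007,0],[-1,0.055,-0.012,0.007,0]]}}

```text
clock: 20.38
tool_pos: [0.5802, -0.0127, 0.0003]
orientation: [-3.142, -0.0, -0.327]
contact_force: [-1.4, -0.2, -2.0]
width: 0.0196
grasp_force: 30.0
```

```bash
python3 - <<'E'
from h import *
im=cap('wrist','w10');o=observe();print(o['clock'],o['tool_pos'],o['contact_force'],o['torque'],o['width'],o['grasp_force'])
c=ld('w10');h=cv2.cvtColor(im,cv2.COLOR_RGB2HSV)
m=cv2.inRange(h,(3,90,25),(20,255,255))
n,l,s,ce=cv2.connectedComponentsWithStats(m)
for i in range(1,n):
    if s[i,4]>200: print(s[i])
print(proj(c,[[.622+.054,-.034-.012,.036],[.5,-.002,.066],[.515,.009,.036]]).round(0).tolist())
E
```

```text
20.425 [ 5.79452922e-01 -1.24421585e-02  1.17680336e-04] [-0.07816709  0.42772598 -2.01839058] [0.10461556 0.32151592 0.03544067] 0.019471251006269567 29.99913990497589
[ 267   99   37  234 7759]
[[287.0, 81.0], [313.0, 414.0], [286.0, 360.0]]
```

Emit:
{"method": "step_arm", "body": {"moves": [[-1,0,0,0.0,0],[-1,0,0,0.008,0],[-1,0,0,0.016,0],[-1,0,0,0.024,0],[-1,0,0,0.032,0],[-1,0,0,0.04,0],[-1,0,0,0.045,0]], "squeeze": 6}}

```text
clock: 21.3
tool_pos: [0.5798, -0.0126, 0.046]
orientation: [-3.142, -0.001, -0.327]
contact_force: [0.0, 0.1, -1.3]
width: 0.0202
grasp_force: 6.0
```

```bash
python3 - <<'E'
from h import *
im=cap('wrist','w11');cap('side','d5');o=observe();print(o['clock'],o['tool_pos'],o['contact_force'],o['torque'],o['width'],o['grasp_force'])
c=ld('w11');h=cv2.cvtColor(im,cv2.COLOR_RGB2HSV)
m=cv2.inRange(h,(3,90,25),(20,255,255))
n,l,s,ce=cv2.connectedComponentsWithStats(m)
for i in range(1,n):
    if s[i,4]>200: print(s[i])
G=np.array([.5795,-.0127,.045+.022]);a=np.array([np.cos(-.327),np.sin(-.327),0])
for t in(0,10,16,20,25,30):
    r=np.radians(t);print(t,proj(c,G+.103*(a*np.cos(r)-[0,0,np.sin(r)])+.012*(a*np.sin(r)+[0,0,np.cos(r)])).round(0))
E
```

```text
21.4 [ 0.5797588  -0.01255201  0.0459801 ] [ 0.91154187 -0.13659672 -0.75617366] [0.03091689 0.2656516  0.00065462] 0.019894445118450045 5.999950468540192
[ 269  105   33  228 7146]
0 [[286.  79.]]
10 [[286.  83.]]
16 [[286.  87.]]
20 [[286.  91.]]
25 [[286.  96.]]
30 [[286. 102.]]
```

Emit:
{"method": "step_arm", "body": {"moves": [[-1,0,0,0.008,0],[-1,-0.003,0.001,0.016,0],[-1,-0.007,0.0015,0.024,0],[-1,-0.011,0.0025,0.032,0],[-1,-0.015,0.003,0.04,0],[-1,-0.018,0.004,0.047,0],[-1,-0.02,0.004,0.055,0],[-1,-0.02,0.004,0.055,0]]}}

```text
clock: 22.4
tool_pos: [0.5598, -0.0085, 0.1013]
orientation: [-3.141, -0.001, -0.327]
contact_force: [-1.2, 0.2, -0.4]
width: 0.0201
grasp_force: 6.0
```

```bash
python3 - <<'E'
from h import *
im=cap('wrist','w12');o=observe();print(o['clock'],o['tool_pos'],o['contact_force'],o['torque'],o['width'],o['grasp_force'])
cap('side','d6')
for f,q in(('w12',(200,0,380,420)),('d5',(280,100,420,280)),('d6',(280,100,420,280))):
    h=cv2.cvtColor(ld(f)['im'],cv2.COLOR_RGB2HSV);m=cv2.inRange(h,(3,110,25),(20,255,255));k=np.zeros_like(m);k[q[1]:q[3],q[0]:q[2]]=m[q[1]:q[3],q[0]:q[2]]
    n,l,s,ce=cv2.connectedComponentsWithStats(k)
    for i in range(1,n):
        if s[i,4]>30 and (f=='w12' or ce[i][1]>170): p=np.argwhere(l==i)[:,::-1];print(f,s[i],cv2.boxPoints(cv2.minAreaRect(p.astype(np.float32))).round(0).tolist())
c=ld('d6');a=np.array([np.cos(-.327),np.sin(-.327),0]);G=np.array(observe()['tool_pos'])+[0,0,.025]
for t in(0,20,35,50,90):
    r=np.radians(t);v=a*np.cos(r)-[0,0,np.sin(r)];print(t,proj(c,[G-.067*v,G,G+.103*v]).round(0).tolist())
E
```

```text
22.45 [ 0.55951305 -0.00844842  0.10078877] [-1.20151966  0.89305694  0.5126274 ] [0.07443131 0.46628885 0.02407679] 0.019711865142461055 5.999954268336296
w12 [ 269  125   34  207 6159] [[269.0, 331.0], [269.0, 125.0], [302.0, 125.0], [302.0, 331.0]]
w12 [268 365  35  13 432] [[268.0, 365.0], [302.0, 365.0], [302.0, 377.0], [268.0, 377.0]]
d5 [407 168  13  16 113] [[404.0, 175.0], [408.0, 167.0], [423.0, 176.0], [419.0, 183.0]]
d5 [388 171  15  12  35] [[386.0, 172.0], [390.0, 169.0], [402.0, 182.0], [399.0, 185.0]]
d5 [404 183  16  15  76] [[403.0, 187.0], [407.0, 181.0], [423.0, 191.0], [419.0, 197.0]]
d5 [307 212  10   4  33] [[307.0, 212.0], [316.0, 212.0], [316.0, 215.0], [307.0, 215.0]]
d5 [338 214  18   4  56] [[338.0, 214.0], [355.0, 214.0], [355.0, 217.0], [338.0, 217.0]]
d6 [407 168  13  16 106] [[404.0, 175.0], [408.0, 167.0], [423.0, 176.0], [419.0, 183.0]]
d6 [405 183  15  12  65] [[403.0, 187.0], [407.0, 181.0], [420.0, 189.0], [416.0, 195.0]]
0 [[298.0, 209.0], [320.0, 203.0], [354.0, 196.0]]
20 [[299.0, 202.0], [320.0, 203.0], [351.0, 206.0]]
35 [[302.0, 196.0], [320.0, 203.0], [346.0, 214.0]]
50 [[306.0, 192.0], [320.0, 203.0], [340.0, 220.0]]
90 [[321.0, 184.0], [320.0, 203.0], [319.0, 231.0]]
```

```bash
python3 - <<'E'
from h import *
a=np.array([np.cos(-.327),np.sin(-.327),0])
for f,T,row in(('w10',[.5795,-.0125,0],99),('w11',[.5798,-.0126,.046],105),('w12',[.5596,-.0085,.101],125)):
    c=ld(f);print(f,row)
    for t in(0,10,20,30,40,50,60):
        r=np.radians(t);v=a*np.cos(r)-[0,0,np.sin(r)];w=a*np.sin(r)+[0,0,np.cos(r)]
        print(t,[proj(c,np.array(T)+[0,0,z]+v*.1+w*.01)[0,1].round(0) for z in(.0,.015,.025)],end=' ')
    print()
# orientation of blade/shank in d6: bright pixels inside the opening
E
```

```text
w10 99
0 [np.float64(91.0), np.float64(88.0), np.float64(86.0)] 10 [np.float64(94.0), np.float64(91.0), np.float64(89.0)] 20 [np.float64(100.0), np.float64(99.0), np.float64(97.0)] 30 [np.float64(110.0), np.float64(109.0), np.float64(108.0)] 40 [np.float64(122.0), np.float64(122.0), np.float64(122.0)] 50 [np.float64(136.0), np.float64(136.0), np.float64(137.0)] 60 [np.float64(150.0), np.float64(152.0), np.float64(153.0)] 
w11 105
0 [np.float64(90.0), np.float64(87.0), np.float64(84.0)] 10 [np.float64(92.0), np.float64(90.0), np.float64(88.0)] 20 [np.float64(99.0), np.float64(97.0), np.float64(96.0)] 30 [np.float64(109.0), np.float64(108.0), np.float64(107.0)] 40 [np.float64(121.0), np.float64(121.0), np.float64(121.0)] 50 [np.float64(135.0), np.float64(135.0), np.float64(136.0)] 60 [np.float64(149.0), np.float64(151.0), np.float64(152.0)] 
w12 125
0 [np.float64(90.0), np.float64(87.0), np.float64(85.0)] 10 [np.float64(93.0), np.float64(90.0), np.float64(88.0)] 20 [np.float64(100.0), np.float64(98.0), np.float64(96.0)] 30 [np.float64(109.0), np.float64(108.0), np.float64(108.0)] 40 [np.float64(122.0), np.float64(121.0), np.float64(121.0)] 50 [np.float64(135.0), np.float64(136.0), np.float64(136.0)] 60 [np.float64(150.0), np.float64(151.0), np.float64(152.0)]
```

Emit:
{"method": "step_arm", "body": {"moves": [[-1,0,0,0.01,0],[-1,0,0,0.02,0],[-1,-0.003,0.001,0.03,0],[-1,-0.006,0.001,0.04,0],[-1,-0.01,0.002,0.05,0],[-1,-0.01,0.002,0.06,0],[-1,-0.01,0.002,0.068,0],[-1,-0.01,0.002,0.068,0]]}}

```text
clock: 23.5
tool_pos: [0.5501, -0.0067, 0.1693]
orientation: [-3.141, -0.002, -0.327]
contact_force: [-0.2, 0.2, -2.1]
width: 0.0202
grasp_force: 6.0
```

```bash
cat >> h.py <<'E'
def tilt(f):
    im=cap('wrist',f);o=observe();print(o['clock'],o['tool_pos'],o['contact_force'],o['torque'],o['width'],o['grasp_force'])
    h=cv2.cvtColor(im,cv2.COLOR_RGB2HSV);m=cv2.inRange(h,(3,90,25),(20,255,255));m[:,:240]=0;m[:,330:]=0
    s=cv2.connectedComponentsWithStats(m)[2];print(s[1:][s[1:,4]>100].tolist())
    c=ld(f);a=np.array([np.cos(-.327),np.sin(-.327),0])
    for t in range(30,100,10):
        r=np.radians(t);v=a*np.cos(r)-[0,0,np.sin(r)];w=a*np.sin(r)+[0,0,np.cos(r)]
        print(t,proj(c,o['tool_pos']+np.array([0,0,.02])+v*.09+w*.01)[0,1].round(0),end=' ')
E
python3 -c "
from h import *
tilt('w13')"
```

```text
23.55 [ 0.54970351 -0.00655321  0.16853838] [-0.31358167  0.21712128 -2.71156214] [0.02899066 0.1587394  0.04787502] 0.020155423484343363 5.999852120876312
[[266, 188, 39, 144, 4346], [265, 365, 41, 14, 518]]
30 121.0 40 132.0 50 145.0 60 159.0 70 174.0 80 189.0 90 205.0
```

Emit:
{"method": "step_arm", "body": {"moves": [[-1,0,0,0.0,0],[-1,0,0,0.02,0],[-1,0,0,0.05,0],[-1,0,0,0.085,0],[-1,0,0,0.12,0],[-1,0,0,0.15,0],[-1,0,0,0.175,0],[-1,0,0,0.19,0]], "squeeze": 30}}

```text
clock: 24.55
tool_pos: [0.55, -0.0066, 0.3611]
orientation: [-3.141, -0.003, -0.327]
contact_force: [0.5, 0.6, -2.2]
width: 0.0197
grasp_force: 30.0
```

Emit:
{"method": "step_arm", "body": {"moves": [[-1,0,0,0.01,0],[-1,0,0,0.02,0],[-1,0,0,0.02,0],[-1,0,0,0.02,0],[-1,0,0,0.02,0],[-1,0,0,0.02,0],[-1,0,0,0.02,0],[-1,0,0,0.02,0]]}}

```text
clock: 25.55
tool_pos: [0.5495, -0.0065, 0.3783]
orientation: [-3.142, -0.0, -0.327]
contact_force: [-0.3, 0.3, -2.3]
width: 0.0196
grasp_force: 30.0
```

```bash
python3 - <<'E'
from h import *
tilt('w14'); im=cap('side','d7'); cap('scene','s7'); print()
o=observe();print(o['q'],o['qvel'].round(3))
for f in('d7','s7'):
    c=ld(f);b=ld('d0' if f=='d7' else 's0');h=cv2.cvtColor(c['im'],cv2.COLOR_RGB2HSV);m=cv2.inRange(h,(3,110,25),(20,255,255))
    u=proj(c,[o['tool_pos']+np.array([0,0,z]) for z in(.085,.02,-.08,-.155)]);print(f,u.round(0).tolist())
    n,l,s,ce=cv2.connectedComponentsWithStats(m)
    for i in range(1,n):
        if s[i,4]>25 and abs(ce[i][0]-u[1,0])<40 and abs(ce[i][1]-u[2,1])<60: print(s[i])
    # blade: pixels changed vs start below the grip
    x,y=u[2].astype(int);D=np.abs(c['im'].astype(int)-b['im']).sum(2)>60;D=D.astype(np.uint8);k=np.zeros_like(D);k[y-20:y+70,x-25:x+25]=D[y-20:y+70,x-25:x+25]
    r=np.where(k.any(1))[0];print([(int(q),int(k[q].sum())) for q in range(y-10,y+60,4)])
E
```

```text
25.6 [ 0.54951311 -0.0065188   0.37829747] [ 0.66491248 -0.31837221 -2.67185735] [ 0.02038999  0.15842321 -0.00558127] 0.0198062844899671 29.99946802854538
[[266, 188, 39, 144, 4344], [265, 365, 41, 14, 535]]
30 121.0 40 132.0 50 144.0 60 158.0 70 173.0 80 188.0 90 204.0 
[-2.18168445e-01 -8.27333682e-02  1.55096760e+00  6.35985630e-06
  1.67334888e+00  1.67974672e+00] [-0.001 -0.001 -0.     0.002 -0.001  0.   ]
d7 [[322.0, 91.0], [321.0, 116.0], [319.0, 151.0], [318.0, 175.0]]
[295  84  40  63 752]
[336  89  19  12 126]
[331  94   6  13  61]
[282  97  24  19 179]
[340  99  31  26 332]
[270 102  22  19 153]
[327 109  25  21 233]
[295 117  12  12  79]
[338 128  30  23 238]
[(141, 4), (145, 5), (149, 1), (153, 2), (157, 5), (161, 7), (165, 7), (169, 5), (173, 3), (177, 0), (181, 0), (185, 0), (189, 0), (193, 0), (197, 0), (201, 0), (205, 0), (209, 0)]
s7 [[269.0, 147.0], [269.0, 168.0], [269.0, 196.0], [269.0, 216.0]]
[265 139  10  63 461]
[(186, 10), (190, 9), (194, 9), (198, 9), (202, 7), (206, 22), (210, 22), (214, 23), (218, 35), (222, 36), (226, 38), (230, 36), (234, 13), (238, 0), (242, 5), (246, 6), (250, 8), (254, 10)]
```

```bash
python3 -c "
from h import *
print(observe()['clock'],observe()['grasp_force'],job.finish_job())"
```

```text
the job is handed in; nothing more can be done
25.7 29.999423325061798 None
```

I handed the job in at 25.7 s: the soap is flat in the dish, the brush is in the inner basin, and the scraper hangs still in the gripper with its lowest point about 0.21 m up, roughly 14 cm above the cover; I measured the scraper's final pose from pixels rather than viewing it, and could not confirm that its upper end clears the gripper body.

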